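Find the heavy side of a lap disc on the balancing stand

ROBOT

A 7-joint arm with a two-finger parallel gripper is mounted at the origin on the work surface. World frame = base frame: x ahead of the robot, y to its left, z up, the work surface at z = 0. Lengths are in m, angles in rad, forces in N, time in s.
With the tool pointing down it reaches from about 0.4 to 0.9 m from the base axis. Payload 5.5 kg.
Tool frame: the origin (TCP) lies at the very end of the fingers, on their centre line; the grasp point (between the pads) lies 19 mm behind it; x points along the fingers, y is the direction in which the jaws open and shut, and the axes are right-handed (so a half turn about x gives the same grasp; the last joint's range is limited). The gripper opens to 85 mm and grips with 20 to 120 N. Pads are 22 mm wide; open, the fingers measure 114 mm over their backs; the gripper's body (76 mm by 85 mm) begins 54 mm behind the grasp point. The pads swing forward as they close: fully open they stand 13 mm farther back than shut.
Start: joints at [1.493, 0.501, -0.427, 1.55, 0.221, 1.138, -0.21], TCP at [0.217, -0.613, 0.231] pointing down, gripper open.
Joint ranges: [-2.88, 2.88], [-0.31, 2.03], [-1.54, 1.56], [0.2, 2.42], [-1.41, 4.55], [0.19, 2.02], [-2.57, 2.57]. Speed limits (rad/s): [2.57, 2.57, 3.14, 3.14, 3.14, 3.14, 3.14].

INTERFACE

Orientations are given as a rotation vector (axis times angle).
In Python, from rig import robot gives the robot as it stands. The module is installed in compiled form; this text tells all that it offers.
- The arm moves only by the shell command python3 -m creep 'ROWS' [FORCE]. ROWS is text: rows parted by semicolons, each of 7 numbers parted by spaces: the shift along the tool's x, y, z in mm, then the turn, a rotation vector about the tool's x, y, z in rad, then the opening, from 0 (shut) to 1 (fully open). In form: x y z rx ry rz hand; .... A call has 1 to 12 rows; each row is the pose to reach, as a shift and turn from the pose commanded when the call began, along the tool's axes at that moment; what a row does not reach only later rows make up. A row lasts 1/10 s, in which the tool goes at most 50 mm and 8.59 degrees, less where a joint would pass 70% of its speed; a pose out of reach is approached as far as the arm can. A call with a gripper value outside its range is refused whole. The fingers move at their own pace and stop on an object; FORCE is the grip in N (left out, the last holds). Time passes only in rows, so rows that repeat a pose let the fingers close. It gives the time, the measured TCP pose, the force and the opening at its end, in the units of the state.
- robot.read_state(): the state, without advancing time (a new reading comes with each control period).
- robot.get_image(name): name is "scene" or "top" or "wrist"; returns a dict with "color" (400x640x3 uint8, red, green, blue), "depth" (400x640 float32, m along the optical axis (not along the pixel's ray), 0 where there is no reading), "fovy" (degrees; the focal length in pixels is half the picture's height over the tangent of half this angle, whatever the lens; pixels are square), "cx", "cy" (the principal point, pixels), "xyz" and "orientation" of the camera in the world. Camera axes: x right, y down, z forward; pixel columns grow to the right and rows downward; lengths in m; the calibration is good to about 2 mm. A picture is of the moment at which its call begins.
- robot.hand_in(): hands the job in, once; it reports no verdict.
The state is a dict: "time": time; "joints": joint angles; "joint_vel": joint speeds; "tau": joint torques, N m; "ee_pos": TCP position; "orientation": TCP orientation; "ft_force": force on the tool from outside, world axes, zero at the start; "moment": the same for the moment, N m; "opening": finger opening in m.
Only numpy, scipy, OpenCV 4.12 (cv2) and the standard library are available. Lean on these libraries where they do the work, as an engineer would, in place of code of your own. Each camera call takes 0.05 s, during which the arm holds its last target. There are 200 camera calls.

TASK

The dark disc on the balancing stand is heavier on one side, but nothing on it shows where: click the red brake knob clockwise past its detent so that the disc is free, then swing the disc by its rim to one side and the other and feel or watch where its weight wants to go (its bearing drags, so left alone it stops well short of the bottom, equally far from either side). Finish while gripping the disc by its rim, held still with the heavy side straight down and the brake off, so that it can be marked there. Leave everything else on the bench where it is.

Things in the scene. Friction and masses are not known exactly. Their poses are not given: they have to be found in the camera images.
- brake (a joint): turn of the red brake knob, rad: 0 to 0.05 = brake on (as found), grows clockwise seen from above, 0.7 = brake off (stop). Half-way a lobe must push past a spring plunger: it resists with up to about 0.2 N m from 0.1 to 0.35, then the knob clicks over to 0.6 or more by itself and stays there
- brake_grip (a point): centre of the knob's red grip bar, a block 46 mm long, 14 mm wide and 32 mm high, on the knob's upright axis, 155 mm from the axle point along the stand's -y. Its x axis runs along the bar and turns with the knob, z up. The bar reaches from 22 mm below this point (where a round collar of 44 mm diameter begins) to 10 mm above it; the point is 64 mm above the table
- rotor (a joint): turn of the balancing disc on its level axle, rad, right-handed about the axle's +x: grows as the disc's top moves towards the knob's side (stand -y). At 0 the white line is on top. No stops; starts at various angles that say nothing of the heavy side. Brake on, it is held fast. Brake off, it swings heavy side towards the bottom, slowly, without overshoot (2 to 3 s)
- axle (a point): centre of the disc, on its level axle, fixed to the stand, 130 mm above the table. x along the axle (away from the robot), y to the stand's left, z up. The disc is dark steel, 130 mm in diameter, 14 mm thick, mid-plane through this point, with six equal dark holes. A plug of 160 to 260 g is hidden in it at 38 mm radius, at an unknown angle to the white line
- rotor_mark (a point): outer end of the white line, on the disc's rim, 65 mm from the axle; turns with the disc. The line, 7 mm wide, runs 31 mm inwards on both faces and across the rim. The bearing drags: the freed disc stops well short of heavy side down (further than is good enough), by the same angle from either side, and near heavy side up it stays put
- stand: green balancing stand, fixed, base 130 (x) by 400 (y) by 16 mm; origin on the table under the axle point, axes as there. The disc's rim is free from above: its bearing posts, 34 mm wide with round tops of 17 mm radius about the axle, stand 30 mm from its mid-plane on the robot's side and 38 mm on the far side, where a 40 mm brake drum sits: pinch the faces beyond 25 mm radius
- graver_a_mid (a point): middle of a hand graver with light-wood handle, about 110 mm long, lying on the table: leave alone
- graver_b_mid (a point): middle of a hand graver with dark-wood handle, about 110 mm long, lying on the table: leave alone
- hammer_mid (a point): chasing hammer, 200 mm long, lying on the table: leave alone
- loupe_mid (a point): black eye loupe, 36 mm in diameter, 30 mm high: leave alone
- blank_mid (a point): brass blank, 70 x 45 x 5 mm, lying on the table: leave alone
- spare_disc_center (a point): spare steel disc, 100 mm in diameter, 12 mm thick, lying on the table: leave alone
- ink_mid (a point): amber ink jar, 44 mm in diameter, 60 mm high: leave alone
- trim_weight_center (a point): brass trim weight, 18 mm in diameter, 16 mm high, standing in the small tray on the stand's base, 135 mm to the stand's +y side of the axle: leave alone

How it is judged:
On the way:
1. the brake knob is clicked over to off (value of joint brake above 0.55 rad), for 0.2 s.
At the end, for the whole second after the job is handed in: the disc's heavy side is within 0.25 rad (14 degrees) of straight down and the disc is still (under 0.06 rad/s), gripped by the fingers (over 3 N), with the brake knob off (over 0.55 rad) (y of plug_core in the frame of axle between -0.0094 and 0.0094 m and z of plug_core in the frame of axle below -0.03 m and value of joint brake above 0.55 rad and velocity of joint rotor between -0.06 and 0.06 rad/s and contact force between the fingers and rotor above 3 N); the arm keeps its last pose, push and grip.
It fails at once if a bystander is moved by more than 30 mm (distance of any of graver_a_mid, graver_b_mid, hammer_mid, loupe_mid, blank_mid, spare_disc_center, ink_mid, trim_weight_center from where it was at the start of the episode above 0.03 m).
It also fails if it takes over 72 s, if anything falls off the work surface, if the arm or the gripper's body presses on something with over 40 N, if the wrist force passes 120 N, or if a joint passes its speed limit or range.

## Working session

There is one attempt and no reset: what is moved stays moved. The work goes in short steps, Python scripts to look and compute and a shell command to move; the robot and the scene stay as the last step left them, time stands still between calls to the robot, and variables do not carry over. Pictures are saved under pics/ and viewed, about 8 in all and at most 12, crops included, and the job is handed in when it is done.

```bash
ls; mkdir -p pics
cat > h.py <<'E'
import numpy as np, cv2
from rig import robot
from scipy.spatial.transform import Rotation as R
def K(im):
    h=im["color"].shape[0]; f=h/2/np.tan(np.radians(im["fovy"])/2); return f,im["cx"],im["cy"]
def camR(im):
    o=np.array(im["orientation"],float); 
    return R.from_rotvec(o).as_matrix() if o.shape==(3,) else o
def cloud(im):
    f,cx,cy=K(im); d=im["depth"]; v,u=np.mgrid[:d.shape[0],:d.shape[1]]
    p=np.stack([(u-cx)/f*d,(v-cy)/f*d,d],-1)
    return p@camR(im).T+np.array(im["xyz"])
def proj(im,P):
    f,cx,cy=K(im); q=(np.atleast_2d(P)-np.array(im["xyz"]))@camR(im); return np.c_[q[:,0]/q[:,2]*f+cx,q[:,1]/q[:,2]*f+cy]
def save(n,c,s=1):
    cv2.imwrite("pics/"+n+".png",cv2.resize(c[...,::-1],None,fx=s,fy=s))
E
python3 - <<'E'
from h import *
s=robot.read_state(); print(s)
for n in("scene","top"):
    im=robot.get_image(n); save(n+"0",im["color"]); np.savez(n+"0.npz",**im)
    print(n,im["xyz"],im["orientation"],im["fovy"],im["cx"],im["cy"])
a,b=[cv2.imread(f"pics/{n}0.png") for n in("scene","top")]
E
```

```text
pics
{'time': 0.0, 'joints': array([ 1.49320459,  0.50185098, -0.42675835,  1.55145228,  0.22080187,
        1.13828326, -0.21025209]), 'joint_vel': array([-0.00024711,  0.00078688,  0.00162341, -0.00205164,  0.00060638,
        0.00105654, -0.00025623]), 'tau': array([ 9.91374236e-05, -5.69507396e+01, -5.81571311e+00, -2.80932319e+01,
        1.06944397e-02,  1.18161479e-02, -1.99190552e-06]), 'ee_pos': array([ 0.21696076, -0.61199006,  0.23025352]), 'orientation': array([ 2.03690459,  0.35259195, -2.03747601]), 'ft_force': array([-0.10338794,  0.18551855,  0.69705283]), 'moment': array([ 0.01353156,  0.00905472, -0.01207277]), 'opening': 0.08570418867959109}
scene [1.31779577 0.61117685 1.01523337] [-1.0846206  -2.37127731  1.05440023] 48.64085845038586 315.1153450829629 204.2138050820768
top [ 0.37059005 -0.07092648  1.633762  ] [-2.11132954  2.17193213 -0.12281334] 44.59329870250173 320.79592760686717 204.40699710533698
```

View pics/scene0.png

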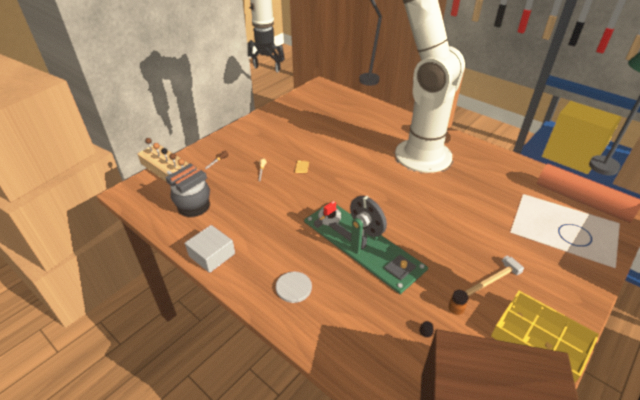

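View pics/top0.png

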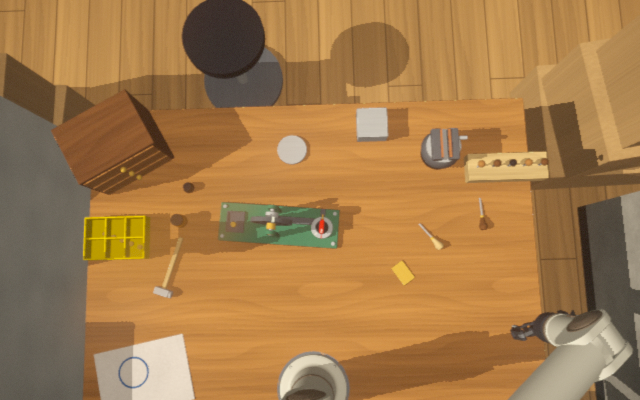

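Run:
```python
from h import *
for n in("top","scene"):
    im=dict(np.load(n+"0.npz")); P=cloud(im); hsv=cv2.cvtColor(im["color"],cv2.COLOR_RGB2HSV); H,S,V=[hsv[...,i].astype(int) for i in range(3)]
    box=(P[...,0]>.3)&(P[...,0]<.9)&(abs(P[...,1])<.45)&(im["depth"]>0)
    g=box&(H>50)&(H<85)&(S>90)&(abs(P[...,2]-.016)<.012)
    print(n,g.sum(),"z",np.median(P[g][:,2]))
    # hit plane z=.016
    def rect(m):
        c=(P[m][:,:2]*1000).astype(np.float32); return cv2.minAreaRect(c)
    print(rect(g), P[g].mean(0))
    r=box&((H<6)|(H>174))&(S>150)&(V>100)&(P[...,2]>.03)&(P[...,2]<.12)
    print("red",r.sum(),P[r].mean(0),np.percentile(P[r],[2,98],axis=0),rect(r))
    d=box&(P[...,2]>.1)&(P[...,2]<.23); print("high",d.sum(),np.percentile(P[d],[1,50,99],axis=0))
    k=g if n=="top" else d
```

```text
top 0 z nan
((0.0, 0.0), (0.0, 0.0), 0.0) [nan nan nan]
red 58 [ 0.51596555 -0.04133156  0.06805159] [[ 0.49416933 -0.04982702  0.03361582]
 [ 0.53287136 -0.03349417  0.08029811]] ((512.0429077148438, -41.671634674072266), (41.94416427612305, 16.506874084472656), 0.28234848380088806)
high 1222 [[ 0.48722054 -0.44938889  0.10230095]
 [ 0.71616186 -0.39567654  0.13569913]
 [ 0.80420073  0.16824174  0.1965361 ]]
scene 38 z 0.016006769722822334
((554.691650390625, 209.66439819335938), (182.61488342285156, 93.22940826416016), 83.7490234375) [0.57140293 0.23198231 0.01656608]
red 118 [ 0.51968426 -0.03568003  0.06243536] [[ 0.49764311 -0.04576355  0.04065244]
 [ 0.53776845 -0.02897565  0.07703083]] ((516.4874267578125, -39.04352569580078), (17.5678653717041, 45.332672119140625), 82.0621337890625)
high 1746 [[ 0.52504057 -0.44937534  0.10120691]
 [ 0.55653286  0.09162858  0.13561496]
 [ 0.80966607  0.17796031  0.19441523]]
  return _methods._mean(a, axis=axis, dtype=dtype,
  ret = ret.dtype.type(ret / rcount)
<stdin>:10: RuntimeWarning: Mean of empty slice.
  ret = um.true_divide(
```

Run:
```python
from h import *
A=[]
for n in("top","scene"):
    im=dict(np.load(n+"0.npz")); P=cloud(im); hsv=cv2.cvtColor(im["color"],cv2.COLOR_RGB2HSV); H,S,V=[hsv[...,i].astype(int) for i in range(3)]
    box=(P[...,0]>.4)&(P[...,0]<.68)&(P[...,1]>-.15)&(P[...,1]<.36)&(im["depth"]>0)
    g=box&(H>40)&(H<100)&(S>60)&(P[...,2]<.03)
    print(n,g.sum(),np.median(P[g],0),cv2.minAreaRect((P[g][:,:2]*1000).astype(np.float32)))
    d=box&(P[...,2]>.155)&(P[...,2]<.21); q=P[d]; print(len(q),np.percentile(q,[1,50,99],axis=0))
    A.append(q)
    if len(q)>10:
        c,l=q[:,:2].mean(0),np.linalg.svd(q[:,:2]-q[:,:2].mean(0))[2]; print("line",c,l[0],np.degrees(np.arctan2(-l[0][0],l[0][1])))
```

```text
top 1985 [0.50653552 0.04831033 0.01537483] ((523.246337890625, 59.740638732910156), (308.37548828125, 126.895751953125), 84.58067321777344)
217 [[0.5174358  0.0551564  0.15618967]
 [0.52717968 0.10877544 0.18476504]
 [0.53935821 0.17082583 0.19890229]]
line [0.52732788 0.11046882] [-0.09842952 -0.99514402] 174.35125751486495
scene 2346 [0.55810092 0.16052669 0.01579513] ((531.7789306640625, 106.41618347167969), (397.86602783203125, 130.15968322753906), 84.42752075195312)
392 [[0.52245628 0.06423028 0.15584656]
 [0.53515718 0.12329749 0.17529693]
 [0.54332827 0.17240103 0.19710687]]
line [0.53474678 0.12205821] [0.06393608 0.997954  ] -3.665767790730861
```

```bash
cat >> h.py <<'E'
PSI=np.radians(-5.57)
SX=np.array([np.cos(PSI),np.sin(PSI),0]); SY=np.array([-np.sin(PSI),np.cos(PSI),0]); Z=np.array([0,0,1.])
def frame(x,y): return np.c_[x,y,np.cross(x,y)]
def togo(p,M):
    "shift (mm) and turn from present measured pose, tool axes"
    s=robot.read_state(); C=R.from_rotvec(s["orientation"]).as_matrix()
    d=C.T@(np.array(p)-s["ee_pos"])*1000; r=R.from_matrix(C.T@M).as_rotvec()
    print("t",round(s["time"],2),"shift",d.round(1),"|",np.linalg.norm(d).round(0),"rot",r.round(3),np.degrees(np.linalg.norm(r)).round(1)); return d,r
E
python3 - <<'E'
from h import *
print(R.from_rotvec(robot.read_state()["orientation"]).as_matrix().round(3))
kn=np.array([.517,-.040,.25])
for s in(1,-1): togo(kn,frame(-Z,s*SY))
E
```

```text
[[-0.001  0.334 -0.942]
 [ 0.002 -0.942 -0.334]
 [-1.    -0.002 -0.   ]]
t 0.1 shift [ -18.8 -438.9 -474. ] | 646.0 rot [-2.703e+00 -2.000e-03  0.000e+00] 154.9
t 0.1 shift [ -18.8 -438.9 -474. ] | 646.0 rot [0.438 0.    0.002] 25.1
```

```bash
python3 -m creep '-70 -220 -237 0.22 0 0 1;-70 -220 -237 0.22 0 0 1;-70 -220 -237 0.22 0 0 1;-70 -220 -237 0.22 0 0 1;-70 -220 -237 0.22 0 0 1;-70 -220 -237 0.22 0 0 1;-70 -439 -474 0.438 0 0 1;-70 -439 -474 0.438 0 0 1;-70 -439 -474 0.438 0 0 1;-70 -439 -474 0.438 0 0 1;-70 -439 -474 0.438 0 0 1;-70 -439 -474 0.438 0 0 1'
python3 -c "
from h import *
togo([.517,-.04,.30],frame(-Z,-SY))"
```

```text
time: 1.3
ee_pos: [0.4911, -0.0892, 0.3003]
orientation: [-2.172, 0.107, 2.172]
ft_force: [0.3, 0.0, -0.7]
opening: 0.0854
t 1.3 shift [  0.2 -51.5 -21. ] | 56.0 rot [-0.    -0.    -0.001] 0.0
```

```bash
python3 -m creep '0 -30 -14 0 0 0 1;0 -30 -14 0 0 0 1;0 -30 -14 0 0 0 1'
python3 -c "
from h import *
togo([.517,-.04,.30],frame(-Z,-SY))
im=robot.get_image('wrist');np.savez('w1.npz',**im);save('w1',im['color']);print(im['xyz'],im['fovy'])
print(R.from_rotvec(im['orientation']).as_matrix().round(2), proj(im,[[.517,-.04,.064],[.532,.114,.13]]))"
```

```text
time: 1.6
ee_pos: [0.5074, -0.0617, 0.2998]
orientation: [-2.172, 0.103, 2.174]
ft_force: [-1.0, -0.8, -0.9]
opening: 0.0854
t 1.6 shift [ -0.2 -22.6  -7.5] | 24.0 rot [0.002 0.001 0.   ] 0.2
[ 0.59184511 -0.06993781  0.44295991] 71.59823714288854
[[-0.1  -0.94 -0.33]
 [-1.    0.09  0.03]
 [ 0.    0.33 -0.94]] [[303.47669049 161.17885256]
 [166.5394755  172.6017845 ]]
```

View pics/w1.png

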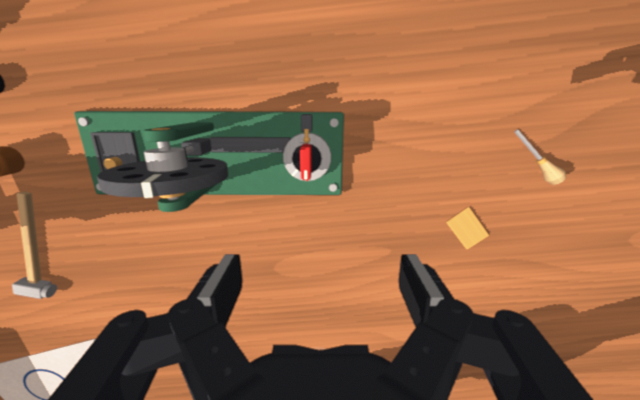

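Run:
```python
from h import *
im=dict(np.load("w1.npz")); P=cloud(im); hsv=cv2.cvtColor(im["color"],cv2.COLOR_RGB2HSV); H,S,V=[hsv[...,i].astype(int) for i in range(3)]
box=(P[...,0]>.4)&(P[...,0]<.68)&(P[...,1]>-.15)&(P[...,1]<.36)&(im["depth"]>0)
g=box&(H>40)&(H<100)&(S>60)&(P[...,2]<.03)
print(g.sum(),np.median(P[g],0),cv2.minAreaRect((P[g][:,:2]*1000).astype(np.float32)))
r=box&((H<6)|(H>174))&(S>150)&(V>80)&(P[...,2]>.03)&(P[...,2]<.12)
t=r&(abs(P[...,2]-.074)<.004); print(r.sum(),t.sum(),np.median(P[t],0),cv2.minAreaRect((P[t][:,:2]*1000).astype(np.float32)))
d=box&(P[...,2]>.152)&(P[...,1]>0); q=P[d]; print(len(q),np.percentile(q,[1,50,99],axis=0))
# circle fit in stand y-z on outermost rim points; mid-plane
a=np.c_[q@SX,q@SY,q[:,2]]; print(np.percentile(a,[2,50,98],axis=0))
w=d&(V>170)&(S<60); print("white",w.sum(),P[w].mean(0), (P[w]@SX).mean(),(P[w]@SY).min(),(P[w]@SY).max(),P[w][:,2].max())
# rim: top points per y-bin
b=a; ys=[];zs=[]
for y in np.arange(b[:,1].min()+.004,b[:,1].max()-.004,.004):
    m=abs(b[:,1]-y)<.002
    if m.sum()>3: ys.append(y);zs.append(np.percentile(b[m,2],97))
ys,zs=np.array(ys),np.array(zs); A=np.c_[2*ys,2*zs,np.ones(len(ys))]; s=np.linalg.lstsq(A,ys**2+zs**2,rcond=None)[0]; print("circle",s[:2],np.sqrt(s[2]+s[0]**2+s[1]**2))
from scipy.optimize import least_squares
o=least_squares(lambda c:np.hypot(ys-c,zs-.13)-.065,[.1],loss='soft_l1',f_scale=.001); print(o.x,o.cost)
```

```text
10166 [0.5552331 0.0531132 0.0164417] ((518.242919921875, 102.53160095214844), (397.57867431640625, 152.94723510742188), 84.22156524658203)
353 284 [ 0.5205208  -0.044023    0.07432145] ((516.2265014648438, -43.21990966796875), (12.407393455505371, 45.21656799316406), 83.12801361083984)
6245 [[5.03374915e-01 9.23850107e-05 1.54191614e-01]
 [5.26178309e-01 7.03621186e-03 3.67985549e-01]
 [5.42576743e-01 1.55444335e-01 3.91660612e-01]]
[[0.50268176 0.04958097 0.15528006]
 [0.52274245 0.05783408 0.36798555]
 [0.52538417 0.20079134 0.39111814]]
white 145 [0.53041074 0.09911598 0.1946829 ] 0.5182859610438145 0.14635894629656054 0.15449757972477146 0.19680342753650165
circle [0.14295438 0.29701801] 0.11929782303517683
[0.16069993] 0.0006606504765369873
```

Run:
```python
from h import *
from scipy.optimize import least_squares
im=dict(np.load("w1.npz")); P=cloud(im)
d=(P[...,2]>.165)&(P[...,2]<.205)&(P[...,1]>0.03)&(P[...,1]<.22)&(P[...,0]>.45)&(P[...,0]<.6); q=P[d]
a=np.c_[q@SX,q@SY,q[:,2]]; print(len(a),np.percentile(a,[2,50,98],axis=0)); print(np.polyfit(a[:,1],a[:,0],1))
ys=[];zs=[]
for y in np.arange(a[:,1].min()+.004,a[:,1].max()-.004,.004):
    m=abs(a[:,1]-y)<.002
    if m.sum()>3: ys.append(y);zs.append(np.percentile(a[m,2],97))
ys,zs=np.array(ys),np.array(zs)
o=least_squares(lambda c:np.hypot(ys-c[0],zs-c[1])-.065,[.165,.13],loss='soft_l1',f_scale=.001); print(o.x,o.cost)
kn=np.array([.5162,-.0432,.064]); print("knob-based axle",kn@SX,kn@SY+.155,"world",kn+.155*SY)
togo([.5162,-.0432,.12],frame(-Z,-SY))
```

```text
2066 [[0.5117916  0.1099681  0.16654579]
 [0.52129538 0.1507164  0.18666049]
 [0.52548459 0.20429456 0.19577148]]
[0.02895569 0.51588249]
[0.16137628 0.13157226] 1.4175505231016806e-06
knob-based axle 0.5179557574977321 0.1621072691626589 world [0.53124458 0.11106815 0.064     ]
t 1.65 shift [179.7 -20.8  -7.4] | 181.0 rot [-0.     0.001 -0.   ] 0.1
```

```bash
python3 -m creep '50 -21 -7.5 0 0 0 0.5;100 -21 -7.5 0 0 0 0.5;150 -21 -7.5 0 0 0 0.5;190 -21 -7.5 0 0 0 0.5;225 -21 -7.5 0 0 0 0.5;240 -21 -7.5 0 0 0 0.5;250 -21 -7.5 0 0 0 0.5;250 -21 -7.5 0 0 0 0.5;250 -21 -7.5 0.015 0 0 0.5'
python3 -c "
from h import *
togo([.5162,-.0432,.05],frame(-Z,-SY))
im=robot.get_image('wrist');save('w2',im['color'][100:300,160:480],2)"
```

```text
time: 2.55
ee_pos: [0.5184, -0.0427, 0.0517]
orientation: [-2.166, 0.123, 2.161]
ft_force: [0.4, -0.3, -0.6]
opening: 0.0428
t 2.55 shift [1.7 0.8 2.1] | 3.0 rot [-0.016 -0.002 -0.   ] 0.9
```

View pics/w2.png

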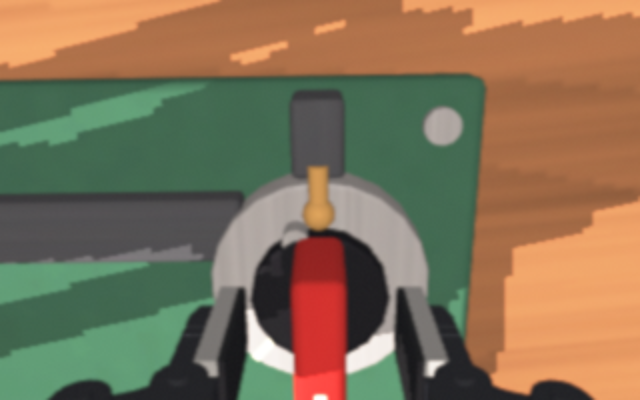

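The bar (crop ~(318,310)) stands centred between the pads. I close and turn clockwise.

```bash
python3 -m creep '2 1 2 0 0 0 0;2 1 2 0 0 0 0;2 1 2 0 0 0 0;2 1 2 0 0 0 0;2 1 2 0 0 0 0;2 1 2 0.12 0 0 0;2 1 2 0.24 0 0 0;2 1 2 0.36 0 0 0;2 1 2 0.48 0 0 0;2 1 2 0.6 0 0 0;2 1 2 0.67 0 0 0;2 1 2 0.67 0 0 0' 70
python3 -c "
from h import *
togo([.5162,-.0432,.05],frame(-Z,-SY));s=robot.read_state();print(s['moment'],s['ft_force'])"
```

```text
time: 3.8
ee_pos: [0.5157, -0.0419, 0.0494]
orientation: [-1.764, 0.726, 1.761]
ft_force: [-1.5, 2.6, 7.2]
opening: 0.013
t 3.8 shift [-0.6  0.5 -1.3] | 2.0 rot [-0.684 -0.002  0.001] 39.2
[ 0.56626601  0.43340108 -0.03039336] [-1.54381114  2.55171691  7.18944712]
```

```bash
cat >> h.py <<'E'
AX=np.array([.5312,.1110,.130])
def face(im,off=.007,px=4,half=80):
    "rectified disc face (stand y right->left as seen from far side: columns = +y to the right), up=+z"
    n=half*px; g=(np.arange(2*n)-n)/px/1000; Y,Zz=np.meshgrid(g,-g)
    P=AX+off*SX+Y[...,None]*SY+Zz[...,None]*Z
    uv=proj(im,P.reshape(-1,3)).reshape(2*n,2*n,2).astype(np.float32)
    return cv2.remap(im["color"],uv[...,0],uv[...,1],cv2.INTER_CUBIC),Y,Zz
def ang(im,off=.007,thr=140):
    "rotor angle of white line: 0 up, + towards stand -y"
    f,Y,Zz=face(im,off); r=np.hypot(Y,Zz); c=f.astype(int); mn,mx=c.min(2),c.max(2)
    m=(r>.036)&(r<.063)&(mn>thr)&(mx-mn<50)
    if m.sum()<20: return None,m.sum(),f
    w=mn[m]; return np.degrees(np.arctan2(-(Y[m]*w).sum(),(Zz[m]*w).sum())).round(1),m.sum(),f
E
python3 -m creep '0 0 0 0 0 0 0.5;0 0 0 0 0 0 0.5;0 0 0 0 0 0 0.5;-50 0 0 0 0 0 0.5;-100 0 0 0 0 0 0.5;-150 0 0 0 0 0 0.6;-200 0 0 0.15 0 0 0.6;-220 0 0 0.15 0 0 0.6;-220 0 0 0 0 0 0.6'
python3 - <<'E'
from h import *
i0=dict(np.load("scene0.npz")); a,n,f0=ang(i0); print(a,n)
w1=dict(np.load("w1.npz")); a,n,f1=ang(w1); print(a,n)
s=robot.get_image("scene"); a,n,f2=ang(s); print(a,n)
w=robot.get_image("wrist"); a,n,f3=ang(w); print(a,n); np.savez("w3.npz",**w); np.savez("s3.npz",**s)
q=lambda f:cv2.resize(f,(300,300))
w_=cv2.resize(w["color"],(480,300))
save("m1",np.vstack([np.hstack([q(f0),q(f2)]),np.hstack([q(f1),w_[:,90:390]])]))
E
```

```text
time: 4.7
ee_pos: [0.5174, -0.0438, 0.2726]
orientation: [-1.77, 0.724, 1.755]
ft_force: [0.8, 0.2, -0.1]
opening: 0.0513
None 0
-135.8 5635
None 0
-119.1 724
```

View pics/m1.png

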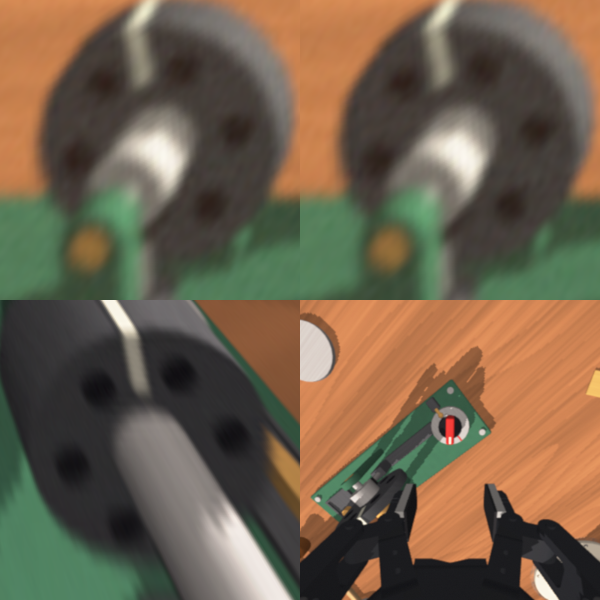

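```bash
python3 -c "
from h import *
print(robot.read_state()['joints'].round(2))
togo(AX+[0,0,.09],frame(-Z,-SX));togo(AX+[0,0,.04],frame(-Z,-SX))"
```

```text
[ 0.37  0.21 -0.39  1.84  0.09  1.1  -2.4 ]
t 4.8 shift [  48.9 -121.    97.6] | 163.0 rot [ 0.887 -0.001  0.001] 50.8
t 4.8 shift [  98.9 -121.    97.7] | 184.0 rot [ 0.887 -0.001  0.001] 50.8
```

```bash
python3 -m creep '10 -20 20 -0.15 0 0 0.5;10 -40 40 -0.3 0 0 0.5;10 -60 60 -0.45 0 0 0.5;10 -80 80 -0.6 0 0 0.5;10 -100 90 -0.75 0 0 0.5;10 -121 98 -0.9 0 0 0.5;10 -121 98 -1.05 0 0 0.5;10 -121 98 -1.2 0 0 0.5;10 -121 98 -1.35 0 0 0.5;10 -121 98 -1.5 0 0 0.5;10 -121 98 -1.65 0 0 0.5;10 -121 98 -1.8 0 0 0.5'
python3 -m creep '0 0 0 -0.15 0 0 0.5;0 0 0 -0.3 0 0 0.5;0 0 0 -0.45 0 0 0.5;0 0 0 -0.46 0 0 0.5'
python3 -c "
from h import *
print(robot.read_state()['joints'].round(2))
togo(AX+[0,0,.09],frame(-Z,SX));togo(AX+[0,0,.04],frame(-Z,SX))"
```

```text
time: 6.0
ee_pos: [0.5301, 0.1112, 0.257]
orientation: [1.601, 0.897, -1.605]
ft_force: [-0.2, 0.4, -0.0]
opening: 0.0425
time: 6.4
ee_pos: [0.5302, 0.1112, 0.2571]
orientation: [1.278, 1.165, -1.28]
ft_force: [0.2, -1.1, -0.1]
opening: 0.0428
[ 0.43  0.36 -0.85  1.78  0.29  1.13 -0.61]
t 6.4 shift [37.1  1.1  0.1] | 37.0 rot [ 0.002 -0.     0.002] 0.2
t 6.4 shift [87.1  1.2  0.1] | 87.0 rot [ 0.002 -0.     0.002] 0.2
```

```bash
python3 -m creep '40 1 0 0 0 0 0.5;70 1 0 0 0 0 0.5;86 1 0 0 0 0 0.5;86 1 0 0 0 0 0.5;86 1 0 0 0 0 0;86 1 0 0 0 0 0;86 1 0 0 0 0 0;86 1 0 0 0 0 0;86 1 0 0 0 0 0' 40
python3 -c "
from h import *
togo(AX+[0,0,.04],frame(-Z,SX)); print(robot.read_state()['moment'])
"
python3 -m creep '0.4 0 5.6 0 0.14 0 0;1.6 0 11.1 0 0.28 0 0;3.5 0 16.3 0 0.42 0 0;6.1 0 21.2 0 0.56 0 0;9.4 0 25.8 0 0.7 0 0;13.3 0 29.8 0 0.84 0 0;17.7 0 33.2 0 0.98 0 0;17.7 0 33.2 0 0.98 0 0;17.7 0 33.2 0 0.98 0 0'
python3 - <<'E'
from h import *
togo(AX+[0,0,.04],frame(-Z,SX)); st=robot.read_state(); print(st['moment'],st['joints'].round(2))
s=robot.get_image("scene"); np.savez("s4.npz",**s)
w=robot.get_image("wrist"); np.savez("w4.npz",**w)
f=face(s)[2-2]; save("m2",np.hstack([cv2.resize(f,(300,300)),cv2.resize(w["color"],(480,300))]))
E
```

```text
time: 7.3
ee_pos: [0.5313, 0.1125, 0.1738]
orientation: [1.278, 1.163, -1.278]
ft_force: [-5.2, 0.8, 5.1]
opening: 0.0133
t 7.3 shift [ 3.8 -0.   1.6] | 4.0 rot [ 0.004  0.    -0.   ] 0.2
[ 0.10502655  1.05210048 -0.19820692]
time: 8.2
ee_pos: [0.5278, 0.0762, 0.1522]
orientation: [1.987, 1.808, -0.605]
ft_force: [-6.5, -3.5, -3.9]
opening: 0.0128
t 8.2 shift [ 19.3   0.  -34.3] | 39.0 rot [-0.001 -0.984  0.005] 56.4
[-2.4533496   0.87617225  0.8556488 ] [ 1.19  1.04 -1.14  1.93 -0.1   0.81  0.22]
```

View pics/m2.png

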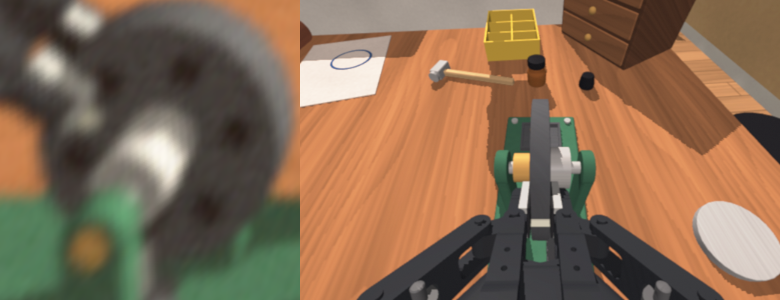

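```bash
cat > snap.py <<'E'
import sys
from h import *
n=sys.argv[1]; s=robot.get_image("scene"); w=robot.get_image("wrist"); np.savez("s%s.npz"%n,**s); np.savez("w%s.npz"%n,**w)
E
python3 -m creep '0 0 0 0 0 0 0.5;0 0 0 0 0 0 0.5;0 0 0 0 0 0 0.5;0 0 0 0 0 0 0.5;0 0 0 0 0 0 0.5'
python3 snap.py 5
python3 -m creep '0 0 0 0 0 0 0.5;0 0 0 0 0 0 0.5;0 0 0 0 0 0 0.5;0 0 0 0 0 0 0.5;0 0 0 0 0 0 0.5;0 0 0 0 0 0 0.5;0 0 0 0 0 0 0.5;0 0 0 0 0 0 0.5' >/dev/null
python3 snap.py 6
python3 -m creep '0 0 0 0 0 0 0.5;0 0 0 0 0 0 0.5;0 0 0 0 0 0 0.5;0 0 0 0 0 0 0.5;0 0 0 0 0 0 0.5;0 0 0 0 0 0 0.5;0 0 0 0 0 0 0.5;0 0 0 0 0 0 0.5;0 0 0 0 0 0 0.5;0 0 0 0 0 0 0.5;0 0 0 0 0 0 0.5;0 0 0 0 0 0 0.5' >/dev/null
python3 snap.py 7
python3 - <<'E'
from h import *
r=[];t=[]
for n in"567":
    s=dict(np.load(f"s{n}.npz")); w=dict(np.load(f"w{n}.npz")); r.append(cv2.resize(face(s)[0],(260,260))); t.append(w["color"][100:360,190:450])
save("m3",np.vstack([np.hstack(r),np.hstack(t)]))
E
```

```text
time: 8.8
ee_pos: [0.529, 0.0787, 0.1548]
orientation: [1.98, 1.804, -0.603]
ft_force: [-0.4, 0.4, -0.7]
opening: 0.0429
```

View pics/m3.png

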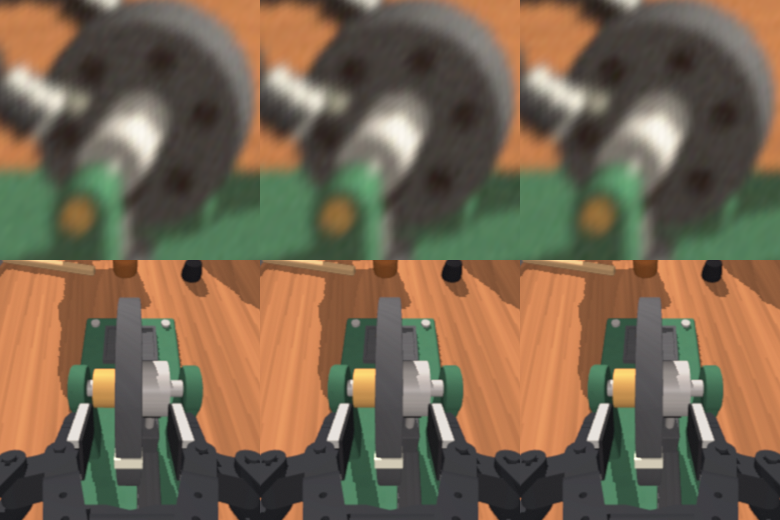

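```bash
python3 -m creep '0.4 0 -5.6 0 -0.14 0 0.5;1.6 0 -11.1 0 -0.28 0 0.5;3.5 0 -16.3 0 -0.42 0 0.5;6.1 0 -21.2 0 -0.56 0 0.5;9.4 0 -25.8 0 -0.7 0 0.5;13.3 0 -29.8 0 -0.84 0 0.5;17.7 0 -33.2 0 -0.98 0 0.5;22.6 0 -36 0 -1.12 0 0.5;27.8 0 -38.1 0 -1.26 0 0.5;33.2 0 -39.4 0 -1.4 0 0.5;38.8 0 -40 0 -1.54 0 0.5;44.4 0 -39.8 0 -1.68 0 0.5'
cat >> h.py <<'E'
def where():
    s=robot.read_state(); C=R.from_rotvec(s["orientation"]).as_matrix(); d=s["ee_pos"]-AX
    print("t",round(s["time"],2),"tcp rel axle: sx,sy,z mm",(np.array([d@SX,d@SY,d[2]])*1000).round(1),"phi deg",np.degrees(np.arctan2(C[:,0]@SY,-C[2,0])).round(1),"x.SX,y.SX",(C[:,0]@SX).round(3),(C[:,1]@SX).round(3),"J",s["joints"].round(2),"F",s["ft_force"].round(1))
E
python3 -c "
from h import *
where()"
```

```text
time: 12.3
ee_pos: [0.5345, 0.1392, 0.1638]
orientation: [0.717, 0.651, -1.546]
ft_force: [0.5, 0.5, -0.0]
opening: 0.0428
t 12.3 tcp rel axle: sx,sy,z mm [ 0.5 28.4 33.8] phi deg -40.3 x.SX,y.SX 0.006 1.0 J [-0.27  0.72 -0.51  1.61  0.76  1.55 -1.15] F [ 0.5  0.5 -0. ]
```

```bash
python3 -m creep '0 0 0 0 0 0 0;0 0 0 0 0 0 0;0 0 0 0 0 0 0;0 0 0 0 0 0 0;0 0 0 0 0 0 0' 40; python3 -c "
from h import *
where()"
python3 -m creep '0.4 0 6.1 0 0.14 0 0;1.7 0 12.2 0 0.28 0 0;3.8 0 17.9 0 0.42 0 0;6.7 0 23.4 0 0.56 0 0;10.3 0 28.3 0 0.7 0 0;14.6 0 32.8 0 0.84 0 0;19.5 0 36.5 0 0.98 0 0;24.8 0 39.6 0 1.12 0 0;30.5 0 41.9 0 1.26 0 0;36.5 0 43.4 0 1.4 0 0;42.6 0 44 0 1.54 0 0;48.8 0 43.7 0 1.68 0 0'
python3 -m creep '0 0 0 0 0 0 0;0 0 0 0 0 0 0'; python3 -c "
from h import *
where()"; python3 snap.py 8
python3 -m creep '0 0 0 0 0 0 0.5;0 0 0 0 0 0 0.5;0 0 0 0 0 0 0.5;0 0 0 0 0 0 0.5;0 0 0 0 0 0 0.5;0 0 0 0 0 0 0.5;0 0 0 0 0 0 0.5;0 0 0 0 0 0 0.5'; python3 snap.py 9
python3 -m creep '0 0 0 0 0 0 0.5;0 0 0 0 0 0 0.5;0 0 0 0 0 0 0.5;0 0 0 0 0 0 0.5;0 0 0 0 0 0 0.5;0 0 0 0 0 0 0.5;0 0 0 0 0 0 0.5;0 0 0 0 0 0 0.5;0 0 0 0 0 0 0.5;0 0 0 0 0 0 0.5;0 0 0 0 0 0 0.5;0 0 0 0 0 0 0.5'; python3 snap.py 10
python3 - <<'E'
from h import *
r=[];t=[]
for n in("8","9","10"):
    s=dict(np.load(f"s{n}.npz")); w=dict(np.load(f"w{n}.npz")); r.append(cv2.resize(face(s)[0],(260,260))); t.append(w["color"][100:360,190:450])
save("m4",np.vstack([np.hstack(r),np.hstack(t)]))
E
```

```text
time: 12.8
ee_pos: [0.5338, 0.1371, 0.1631]
orientation: [0.723, 0.658, -1.548]
ft_force: [-2.4, 3.8, -8.8]
opening: 0.0131
t 12.8 tcp rel axle: sx,sy,z mm [ 0.  26.3 33.1] phi deg -39.9 x.SX,y.SX 0.001 1.0 J [-0.27  0.72 -0.52  1.61  0.76  1.55 -1.15] F [-2.4  3.8 -8.8]
time: 14.0
ee_pos: [0.5273, 0.0727, 0.1533]
orientation: [1.982, 1.805, -0.598]
ft_force: [13.1, 30.6, -24.9]
opening: 0.0128
time: 14.2
ee_pos: [0.5271, 0.0711, 0.15]
orientation: [1.986, 1.806, -0.605]
ft_force: [8.2, 14.9, -17.2]
opening: 0.0127
t 14.2 tcp rel axle: sx,sy,z mm [ -0.2 -40.1  20. ] phi deg 56.3 x.SX,y.SX -0.003 1.0 J [ 1.17  1.   -1.09  1.93 -0.16  0.82  0.29] F [  8.2  14.9 -17.2]
time: 15.1
ee_pos: [0.5281, 0.073, 0.1537]
orientation: [1.981, 1.805, -0.603]
ft_force: [0.4, -0.2, -0.4]
opening: 0.0425
time: 16.4
ee_pos: [0.5282, 0.0729, 0.1537]
orientation: [1.981, 1.805, -0.603]
ft_force: [-0.1, -0.1, 0.3]
opening: 0.0427
```

View pics/m4.png

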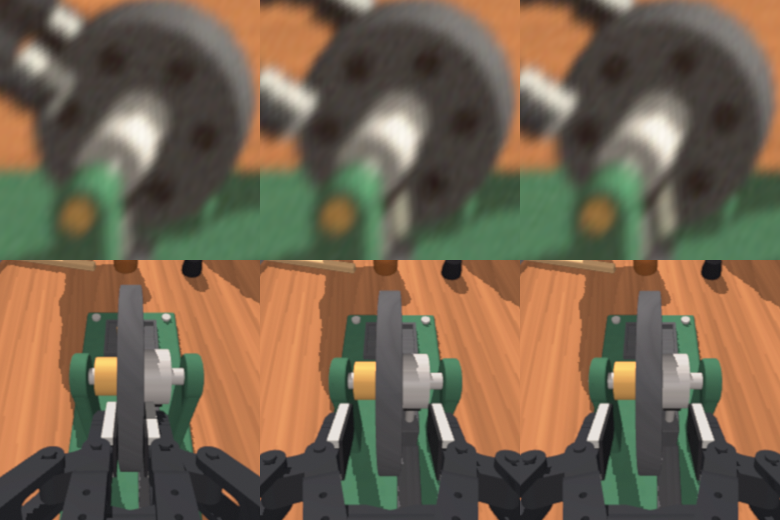

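```bash
cat >> h.py <<'E'
from scipy.optimize import minimize
def holes(im,guess=None):
    "hole pattern angle (deg mod 60) from scene image: maximise darkness at 6 hole spots (occluded lower-left ones skipped)"
    f=cv2.GaussianBlur(cv2.cvtColor(face(im)[0],cv2.COLOR_RGB2GRAY),(0,0),5).astype(np.float32)
    best=None
    al=np.radians(np.arange(0,360,1))
    def cost(p,full=False):
        a,cy,cz,r=p; v=[]
        for k in range(6):
            th=np.radians(a+60*k)
            d=(np.degrees(th)+180)%360-180   # + = towards -y (left)
            if not -135<d<75: continue
            uu=320+4*(cy-r*np.sin(th)+0*r); vv=320-4*(cz+r*np.cos(th))
            s=lambda x,y:cv2.getRectSubPix(f,(1,1),(float(x),float(y)))[0,0]
            w=min(1,(d+135)/15,(75-d)/15)
            ring=np.mean([s(uu+36*np.cos(t),vv+36*np.sin(t)) for t in np.arange(0,6.28,.785)])
            v.append((w,w*(s(uu,vv)-ring)))
        v=np.array(v); return v[:,1].sum()/v[:,0].sum()
    for a in range(0,60,6):
        for cy in(4,8):
            o=minimize(cost,[a,cy,0,45],method="Nelder-Mead",options=dict(initial_simplex=[[a,cy,0,45],[a+4,cy,0,45],[a,cy+3,0,45],[a,cy,3,45],[a,cy,0,42]]))
            if best is None or o.fun<best.fun: best=o
    p=best.x; return (p[0]%60).round(1),p[1:].round(1),best.fun.round(1)
E
python3 -m creep '0 0 0 0 0 0 0.5;0 0 0 0 0 0 0.5;0 0 0 0 0 0 0.5;0 0 0 0 0 0 0.5;0 0 0 0 0 0 0.5;0 0 0 0 0 0 0.5;0 0 0 0 0 0 0.5;0 0 0 0 0 0 0.5'; python3 snap.py 11
python3 - <<'E'
from h import *
for n in("0","3","4","5","6","7","8","9","10","11"):
    s=dict(np.load("scene0.npz" if n=="0" else f"s{n}.npz")); print(n,holes(s))
E
```

```text
time: 17.3
ee_pos: [0.5282, 0.0729, 0.1537]
orientation: [1.981, 1.805, -0.603]
ft_force: [0.4, -0.5, -0.1]
opening: 0.0428
0 (np.float64(14.8), array([-12.8,  -0. ,  37.1]), np.float64(-21.7))
3 (np.float64(16.5), array([-17.5,  -2.1,  40.5]), np.float64(-23.7))
4 (np.float64(41.0), array([ 4.2,  3.4, 41.5]), np.float64(-20.9))
5 (np.float64(42.8), array([ 5.6, -0. , 45. ]), np.float64(-16.8))
6 (np.float64(8.7), array([22.2,  0.8, 42.7]), np.float64(-17.6))
7 (np.float64(38.8), array([-17. , -21.4,  37.1]), np.float64(-29.2))
8 (np.float64(49.6), array([-3.1, 16.7, 58.3]), np.float64(-20.4))
9 (np.float64(33.8), array([ 4.7,  0.9, 43.9]), np.float64(-16.5))
10 (np.float64(59.9), array([ 4.2, -0.5, 61.7]), np.float64(-19.0))
11 (np.float64(1.3), array([ 4.1,  1.7, 60.5]), np.float64(-18.3))
```

```bash
cat >> h.py <<'E'
def hol(im,cy=4.7,cz=0.8,r=43.5,rng=(-125,70)):
    f=cv2.GaussianBlur(cv2.cvtColor(face(im)[0],cv2.COLOR_RGB2GRAY),(0,0),6).astype(np.float32)
    d=np.arange(rng[0],rng[1],.5); th=np.radians(d)
    g=lambda r:cv2.remap(f,(320+4*(cy-r*np.sin(th))).astype(np.float32)[None],(320-4*(cz+r*np.cos(th))).astype(np.float32)[None],1)[0]
    v=g(r)-(g(r-13)*0+cv2.GaussianBlur(g(r)[None],(0,0),60)[0]); w=np.hanning(len(d))
    return np.round((np.degrees(np.angle(-(w*v*np.exp(6j*th)).sum()))/6)%60,1), np.round(abs((w*v*np.exp(6j*th)).sum())/w.sum(),1)
E
python3 - <<'E'
from h import *
for n in("0","3","4","5","6","7","8","9","10","11"):
    s=dict(np.load("scene0.npz" if n=="0" else f"s{n}.npz")); print(n,hol(s))
E
```

```text
0 (np.float64(42.1), np.float64(12.1))
3 (np.float64(42.0), np.float64(12.2))
4 (np.float64(39.7), np.float64(6.8))
5 (np.float64(40.0), np.float64(6.6))
6 (np.float64(39.9), np.float64(6.6))
7 (np.float64(39.7), np.float64(7.2))
8 (np.float64(22.6), np.float64(6.3))
9 (np.float64(35.2), np.float64(6.4))
10 (np.float64(38.9), np.float64(6.3))
11 (np.float64(39.2), np.float64(6.2))
```

```bash
python3 -m creep '0.4 0 -6.3 0 -0.14 0 0.5;1.8 0 -12.4 0 -0.28 0 0.5;3.9 0 -18.3 0 -0.42 0 0.5;6.9 0 -23.9 0 -0.56 0 0.5;10.6 0 -29 0 -0.7 0 0.5;15 0 -33.5 0 -0.84 0 0.5;19.9 0 -37.4 0 -0.98 0 0.5;25.4 0 -40.5 0 -1.12 0 0.5;31.2 0 -42.8 0 -1.26 0 0.5;37.4 0 -44.3 0 -1.4 0 0.5;43.6 0 -45 0 -1.54 0 0.5;49.9 0 -44.7 0 -1.68 0 0.5'
python3 -m creep '0.4 0 -6.3 0 -0.14 0 0.5;1.8 0 -12.4 0 -0.28 0 0.5;3.5 0 -17 0 -0.39 0 0.5;3.5 0 -17 0 -0.39 0 0.5'
python3 -c "
from h import *
where()
s=robot.get_image('scene'); np.savez('s12.npz',**s); print(hol(s))"
```

```text
time: 18.6
ee_pos: [0.5347, 0.1407, 0.164]
orientation: [0.717, 0.651, -1.546]
ft_force: [-0.2, -0.9, -0.1]
opening: 0.043
time: 19.0
ee_pos: [0.5321, 0.1518, 0.1435]
orientation: [0.386, 0.368, -1.626]
ft_force: [-0.0, 0.1, -0.6]
opening: 0.0427
t 19.0 tcp rel axle: sx,sy,z mm [-3.1 40.7 13.5] phi deg -62.8 x.SX,y.SX 0.004 1.0 J [-0.5   0.97 -0.37  1.44  0.84  1.84 -1.21] F [-0.   0.1 -0.6]
(np.float64(32.5), np.float64(4.7))
```

```bash
python3 -m creep '-2 3 6.5 0 0 0 0.5;-2 3 6.5 0 0 0 0.5;-2 3 6.5 0 0 0 0;-2 3 6.5 0 0 0 0;-2 3 6.5 0 0 0 0;-2 3 6.5 0 0 0 0;-2 3 6.5 0 0 0 0' 40; python3 -c "
from h import *
where()"
python3 -m creep '0.4 0 6.1 0 0.14 0 0;1.7 0 12.2 0 0.28 0 0;3.8 0 17.9 0 0.42 0 0;6.7 0 23.4 0 0.56 0 0;10.3 0 28.3 0 0.7 0 0;14.6 0 32.8 0 0.84 0 0;19.5 0 36.5 0 0.98 0 0;24.8 0 39.6 0 1.12 0 0;30.5 0 41.9 0 1.26 0 0;36.5 0 43.4 0 1.4 0 0;42.6 0 44 0 1.54 0 0;48.8 0 43.7 0 1.68 0 0'
python3 -m creep '0.4 0 6.1 0 0.14 0 0;1.7 0 12.2 0 0.28 0 0;3.8 0 17.9 0 0.42 0 0;3.8 0 17.9 0 0.42 0 0;3.8 0 17.9 0 0.42 0 0'; python3 -c "
from h import *
where()"; python3 snap.py 13
python3 -m creep '0 0 0 0 0 0 0.5;0 0 0 0 0 0 0.5;0 0 0 0 0 0 0.5;0 0 0 0 0 0 0.5;0 0 0 0 0 0 0.5;0 0 0 0 0 0 0.5;0 0 0 0 0 0 0.5;0 0 0 0 0 0 0.5'; python3 snap.py 14
python3 -m creep '0 0 0 0 0 0 0.5;0 0 0 0 0 0 0.5;0 0 0 0 0 0 0.5;0 0 0 0 0 0 0.5;0 0 0 0 0 0 0.5;0 0 0 0 0 0 0.5;0 0 0 0 0 0 0.5;0 0 0 0 0 0 0.5;0 0 0 0 0 0 0.5;0 0 0 0 0 0 0.5;0 0 0 0 0 0 0.5;0 0 0 0 0 0 0.5' >/dev/null; python3 snap.py 15
python3 -m creep '0 0 0 0 0 0 0.5;0 0 0 0 0 0 0.5;0 0 0 0 0 0 0.5;0 0 0 0 0 0 0.5;0 0 0 0 0 0 0.5;0 0 0 0 0 0 0.5;0 0 0 0 0 0 0.5;0 0 0 0 0 0 0.5;0 0 0 0 0 0 0.5;0 0 0 0 0 0 0.5;0 0 0 0 0 0 0.5;0 0 0 0 0 0 0.5'; python3 snap.py 16
python3 - <<'E'
from h import *
r=[];t=[]
for n in("12","13","14","15","16"):
    s=dict(np.load(f"s{n}.npz")); print(n,hol(s))
    if n in("14","15"): continue
    r.append(cv2.resize(face(s)[0],(260,260)))
w=dict(np.load("w16.npz")); t=cv2.resize(w["color"],(416,260))
r2=np.hstack([cv2.resize(face(dict(np.load("s11.npz")))[0],(260,260)),t])
save("m5",np.vstack([np.hstack(r),np.pad(r2,((0,0),(0,780-r2.shape[1]),(0,0)))]))
E
```

```text
time: 19.75
ee_pos: [0.535, 0.1484, 0.158]
orientation: [0.396, 0.366, -1.633]
ft_force: [-11.9, 2.8, 5.1]
opening: 0.0128
t 19.75 tcp rel axle: sx,sy,z mm [ 0.1 37.6 28. ] phi deg -62.5 x.SX,y.SX -0.001 1.0 J [-0.49  0.95 -0.37  1.43  0.84  1.85 -1.2 ] F [-11.9   2.8   5.1]
time: 20.95
ee_pos: [0.5286, 0.0851, 0.1705]
orientation: [1.717, 1.568, -0.915]
ft_force: [3.9, 22.4, -37.9]
opening: 0.0128
time: 21.45
ee_pos: [0.5273, 0.0716, 0.156]
orientation: [2.001, 1.829, -0.58]
ft_force: [-7.4, 1.7, -7.4]
opening: 0.0127
t 21.45 tcp rel axle: sx,sy,z mm [ -0.1 -39.6  26. ] phi deg 58.0 x.SX,y.SX -0.008 1.0 J [ 1.15  0.98 -1.05  1.92 -0.24  0.85  0.36] F [-7.4  1.7 -7.4]
time: 22.35
ee_pos: [0.5311, 0.0723, 0.1591]
orientation: [2.0, 1.822, -0.576]
ft_force: [0.1, -0.4, -0.2]
opening: 0.0425
time: 24.95
ee_pos: [0.5311, 0.0723, 0.1591]
orientation: [2.0, 1.822, -0.576]
ft_force: [-0.2, -0.6, 0.1]
opening: 0.0427
12 (np.float64(32.5), np.float64(4.7))
13 (np.float64(32.4), np.float64(14.1))
14 (np.float64(56.1), np.float64(8.8))
15 (np.float64(41.8), np.float64(7.1))
16 (np.float64(41.3), np.float64(7.0))
```

View pics/m5.png

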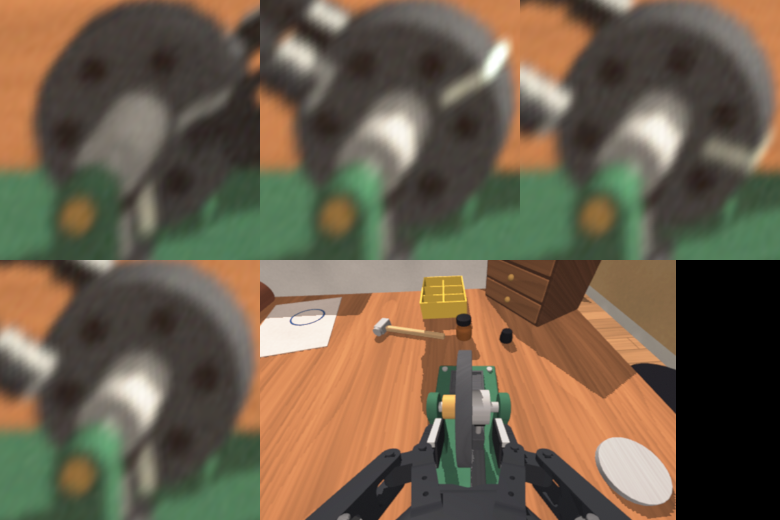

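```bash
python3 -m creep '3 0 2 0 0 0 0.5;6.3 0 3.9 0 0 0 0.5;6.3 0 3.9 0 0 0 0.5;6.3 0 3.9 0 0 0 0;6.3 0 3.9 0 0 0 0;6.3 0 3.9 0 0 0 0;6.3 0 3.9 0 0 0 0;6.3 0 3.9 0 0 0 0' 60; python3 -c "
from h import *
where()"; python3 snap.py 17
python3 -m creep '0.2 0 -3.8 0 -0.09 0 0;0.7 0 -7.5 0 -0.18 0 0;1.5 0 -11.2 0 -0.27 0 0;2.7 0 -14.8 0 -0.36 0 0;4.2 0 -18.3 0 -0.45 0 0;6 0 -21.6 0 -0.54 0 0;6 0 -21.6 0 -0.54 0 0;6 0 -21.6 0 -0.54 0 0;6 0 -21.6 0 -0.54 0 0'; python3 -c "
from h import *
where()"; python3 snap.py 18
python3 - <<'E'
from h import *
r=[]
for n in("16","17","18"):
    s=dict(np.load(f"s{n}.npz")); print(n,hol(s)); r.append(cv2.resize(face(s)[0],(260,260)))
save("m6",np.hstack(r))
E
```

```text
time: 25.85
ee_pos: [0.5277, 0.076, 0.1524]
orientation: [1.996, 1.831, -0.578]
ft_force: [-11.2, -6.8, 6.0]
opening: 0.0124
t 25.85 tcp rel axle: sx,sy,z mm [ -0.1 -35.2  22.4] phi deg 57.9 x.SX,y.SX -0.011 1.0 J [ 1.14  0.99 -1.05  1.92 -0.24  0.84  0.36] F [-11.2  -6.8   6. ]
time: 26.85
ee_pos: [0.5295, 0.0938, 0.1684]
orientation: [1.625, 1.492, -1.003]
ft_force: [-12.5, -3.4, 15.8]
opening: 0.0126
t 26.85 tcp rel axle: sx,sy,z mm [ -0.  -17.3  38.4] phi deg 26.9 x.SX,y.SX -0.009 1.0 J [ 0.79  0.53 -0.9   1.95 -0.08  0.79 -0.06] F [-12.5  -3.4  15.8]
16 (np.float64(41.3), np.float64(7.0))
17 (np.float64(40.7), np.float64(7.1))
18 (np.float64(3.1), np.float64(7.7))
```

View pics/m6.png

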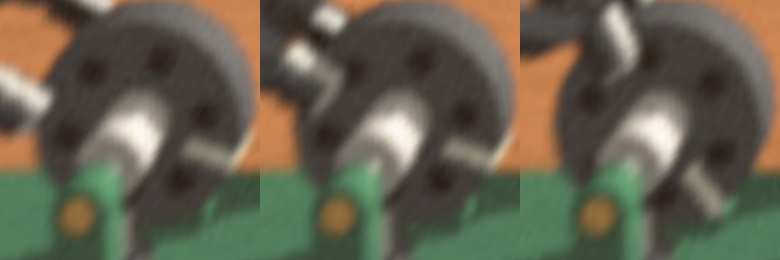

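Run:
```python
from h import *
f=lambda n:cv2.GaussianBlur(cv2.cvtColor(face(dict(np.load(f"s{n}.npz")))[0],cv2.COLOR_RGB2GRAY),(0,0),4)
for rng in((-125,-5),(-145,-25),(-125,70)):
    print(rng,[(n,hol(dict(np.load(f"s{n}.npz")),rng=rng)[0]) for n in("3","7","11","16","17","18")])
# direct polar cross-correlation over the unoccluded right side
def pol(n):
    d=np.arange(-150,60,.5); th=np.radians(d); rr=np.arange(36,60,1.)
    T,Rr=np.meshgrid(th,rr); return cv2.remap(f(n),(320+4*(4.7-Rr*np.sin(T))).astype(np.float32),(320-4*(.8+Rr*np.cos(T))).astype(np.float32),1).astype(np.float32)
a=pol("16"); b=pol("18"); c=pol("11")
# window of a: theta -125..-0 -> shift into b by s deg (theta decreases)
for nm,x,y,lo,hi,S in(("16->18",a,b,-95,10,range(-50,-11)),):
    for s in np.arange(-42,-22,1.):
        i0,i1=int((lo+150)*2),int((hi+150)*2); k=int(s*2)
        A=x[:,i0:i1].ravel(); B=y[:,i0+k:i1+k].ravel(); print(s,np.corrcoef(A,B)[0,1].round(3),end="; ")
```

```text
(-125, -5) [('3', np.float64(42.7)), ('7', np.float64(41.5)), ('11', np.float64(39.9)), ('16', np.float64(41.7)), ('17', np.float64(41.7)), ('18', np.float64(9.8))]
(-145, -25) [('3', np.float64(42.9)), ('7', np.float64(41.9)), ('11', np.float64(39.6)), ('16', np.float64(41.5)), ('17', np.float64(41.4)), ('18', np.float64(10.0))]
(-125, 70) [('3', np.float64(42.0)), ('7', np.float64(39.7)), ('11', np.float64(39.2)), ('16', np.float64(41.3)), ('17', np.float64(40.7)), ('18', np.float64(3.1))]
-42.0 0.406; -41.0 0.491; -40.0 0.581; -39.0 0.669; -38.0 0.751; -37.0 0.821; -36.0 0.878; -35.0 0.919; -34.0 0.946; -33.0 0.959; -32.0 0.958; -31.0 0.945; -30.0 0.921; -29.0 0.886; -28.0 0.843; -27.0 0.793; -26.0 0.736; -25.0 0.673; -24.0 0.607; -23.0 0.538;
```

Run:
```python
from h import *
for nm in("scene0","s18"):
    im=dict(np.load(nm+".npz")); P=cloud(im); hsv=cv2.cvtColor(im["color"],cv2.COLOR_RGB2HSV); H,S,V=[hsv[...,i].astype(int) for i in range(3)]
    r=((H<6)|(H>174))&(S>150)&(V>90)&(abs(P[...,2]-.07)<.012)&(abs(P[...,0]-.517)<.05)&(abs(P[...,1]+.04)<.05)
    q=P[r][:,:2]; l=np.linalg.svd(q-q.mean(0))[2][0]; print(nm,r.sum(),"bar dir deg",np.degrees(np.arctan2(l[1],l[0])).round(1)%180)
s=robot.read_state(); print(abs(s["joint_vel"]).max(),s["opening"],s["ft_force"],s["time"])
print(hol(robot.get_image("scene"),rng=(-125,-5)))
robot.hand_in()
```

```text
scene0 77 bar dir deg 170.1
s18 76 bar dir deg 130.4
0.0038941296448718426 0.012680240542664126 [-11.92404017  -3.4177429   16.68324843] 26.95
(np.float64(9.9), np.float64(6.4))
the job is handed in; nothing more can be done
```

I freed the brake, found the heavy side by swinging the disc both ways, and handed in at about 27 s. The disc is gripped by its rim with the heavy side within about 1° of my estimate of straight down (limit 14°).

- **Brake:** I clicked the knob clockwise by about 0.69 rad. In the last check its bar had turned 39.7° from where it started.
- **Finding the heavy side:** Released from one side the disc settled with the white line at about 190°. From the other side it settled at about 252°. The midpoint, about 221°, is heavy side down, so the bearing stops it about 31° short. That fits the disc staying put at line angles of 12° and 70°, near heavy side up.
- **Final hold:** I turned the gripped disc back to a line angle of about 220°. The camera and the tool's turn gave 220°, and image matching gave about 219°. It is gripped with a 60 N setting, the opening reads 12.7 mm, and the arm was still (joint speeds under 0.004 rad/s).

One check disagreed. Fitting the holes over the whole face gave about 213° at the end, but the finger covered one hole there. The unobstructed side gave 220° twice, so I trusted that. Some mid-swing angles also differed from the tool's turn by about 7°, so I used only the settled readings.

I didn't measure the bystanders' positions at the end, but no move brought the arm near one.

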